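Fill the walnut jar through the funnel

ROBOT

A 7-joint arm with a two-finger parallel gripper is mounted at the origin on a cart in front of the work surface, level with it; the furniture and walls round the work are solid. World frame = base frame: x ahead of the robot, y to its left, z up, the work surface at z = 0. Lengths are in m, angles in rad, forces in N, time in s.
With the tool pointing down it reaches from about 0.4 to 0.875 m from the base axis. Payload 19.3 kg.
Tool frame: the origin (TCP) lies at the very end of the fingers, on their centre line; the grasp point (between the pads) lies 19 mm behind it; z points along the fingers, y is the direction in which the jaws open and shut (so a half turn about z gives the same grasp; the last joint's range is limited). The gripper opens to 85 mm and grips with 20 to 120 N. Pads are 22 mm wide; open, the fingers measure 114 mm over their backs; the gripper's body (76 mm by 85 mm) begins 54 mm behind the grasp point. The pads swing forward as they close: fully open they stand 13 mm farther back than shut.
Start: joints at [-1.181, 0.521, -0.036, 1.599, 0.021, 1.021, -0.113], TCP at [0.277, 0.56, 0.231] pointing down, gripper open.
Joint ranges: [-2.91, 2.91], [-0.3, 2.13], [-1.5, 1.42], [0.17, 2.43], [-1.26, 4.41], [0.16, 1.93], [-2.52, 2.52]. Speed limits (rad/s): [1.89, 1.89, 2.39, 2.39, 3.01, 3.01, 3.01].

INTERFACE

Orientations are given as [roll, pitch, yaw] about the fixed x, y, z axes, in that order (R = Rz(yaw) Ry(pitch) Rx(roll)).
In Python, from workcell import bot, vision, job_done gives the robot as it stands.
- The arm moves only by the tool arm_command, never from a script. Its arguments are lists of equal length, an entry for each row: "gripper": the finger opening in cm, from 0 to 8.54; "slide": the shift along the tool's x, y, z in cm, a list of three; "turn": the turn, a rotation vector about the tool's x, y, z in degrees, a list of three. A call has 1 to 5 rows; each row is the pose to reach, as a shift and turn from the pose commanded when the call began, along the tool's axes at that moment; what a row does not reach only later rows make up. A row lasts 1/8 s, in which the tool goes at most 62.5 mm and 10.7 degrees, less where a joint would pass 70% of its speed; a pose out of reach is approached as far as the arm can. A call with a gripper value outside its range is refused whole. The fingers move at their own pace and stop on an object; "force" is the grip in N (left out, the last holds). Time passes only in rows, so rows that repeat a pose let the fingers close. It gives the time, the measured TCP pose, the force and the opening at its end, in the units of the state.
- bot.observe(): the state, without advancing time (a new reading comes with each control period).
- vision.grab_frame(name): name is "scene" or "top"; returns the picture (480x640x3 uint8, blue, green, red); there is no depth.
- vision.camera_model(name): a dict with "mtx" (3x3 intrinsics, pixels), "k1" (the pictures are not rectified: a ray, as slopes to the right and down, at radius r is drawn at 1 + k1 r^2 times it, then the intrinsics apply), "T" (4x4, takes a point from camera to world coordinates). Camera axes: x right, y down, z forward; pixel columns grow to the right and rows downward; lengths in m; the calibration is good to about 2 mm. A picture is of the moment at which its call begins. camera_model takes no time and is no camera call.
- job_done(): hands the job in, once; it reports no verdict.
The state is a dict: "clock": time; "qpos": joint angles; "qd": joint speeds; "joint_efforts": joint torques, N m; "position": TCP position; "tool_rot": TCP orientation; "force": force on the tool from outside, world axes, zero at the start; "moment": the same for the moment, N m; "grip_width": finger opening in m.
Only numpy, scipy, OpenCV 4.12 (cv2) and the standard library are available. Lean on these libraries where they do the work, as an engineer would, in place of code of your own. Each camera call takes 0.05 s, during which the arm holds its last target. There are 200 camera calls.

TASK

Refill the glass jar with walnuts for the breakfast room: set the funnel neck-down in the mouth of the jar, then take the scoop by its handle and pour all six walnuts through the funnel into the jar without touching them with the fingers. Leave the funnel sitting level in the jar, put the empty scoop back upright on the worktop, and leave the cup, the milk jug and the tea box where they are.

Things in the scene. Friction and masses are not known exactly. Their poses are not given: they have to be found in the camera images.
- jar: open round glass storage jar, 104 mm across, 110 mm high, wall 4.5 mm, 0.55 kg, loose on the worktop; the neck is 89 mm outside and 80 mm inside; origin at the centre of its underside, z up
- jar_mouth (a point): centre of the jar's mouth, level with its rim, 110 mm above the worktop
- funnel: white plastic funnel, 76 mm high, rim 146 mm across; straight neck 70 mm across outside, 64 mm inside, up to 30 mm height, then a cone up to 142 mm across at 64 mm. It starts standing on its neck; set in the jar its cone rests on the jar's rim, its origin about 76 mm above the jar's. Origin at the centre of the neck's foot, z up, lug towards -x
- funnel_lug (a point): middle of the flat lug at the funnel's rim by which it is held: 12 mm thick (funnel's y), 22 mm high, sticking out radially to 119 mm from the funnel's axis; this point is 97 mm from the axis (-x) and 63 mm above the foot
- funnel_rim (a point): centre of the funnel's wide opening, 76 mm above its foot
- scoop: steel scoop standing flat with six walnuts in it: 148 mm long (x from -68 to 80 mm), 102 mm wide, sides 46 mm high, slightly wider (106 mm) at the lip; the floor rises at 15 degrees over the last 45 mm to the pouring lip at +x. 0.24 kg, with nuts 0.31 kg. Origin at the centre of its underside, z up
- scoop_grip (a point): middle of the scoop's black handle, which runs along the scoop's x above the pan: 74 mm long, 24 mm wide (y), 20 mm high, centre 98 mm above the scoop's underside and 11 mm behind its origin (-x)
- scoop_lip (a point): middle of the scoop's pouring lip, 80 mm ahead of its origin (+x) and 14 mm above its underside
- mug: white breakfast cup with handle, 122 x 92 x 64 mm high, a bystander; origin on its underside
- creamer: small steel milk jug, 85 x 58 x 68 mm high, a bystander; origin on its underside
- tea_box: red card box of tea sachets, 60 x 58 x 122 mm high, a bystander; origin at the centre of its underside
- walnut_1: walnut in its shell, 27 mm across and 31 mm long, 12 g; origin at its centre; lies in the scoop at the start
- walnut_2: walnut in its shell, 27 mm across and 31 mm long, 12 g; origin at its centre; lies in the scoop at the start
- walnut_3: walnut in its shell, 27 mm across and 31 mm long, 12 g; origin at its centre; lies in the scoop at the start
- walnut_4: walnut in its shell, 27 mm across and 31 mm long, 12 g; origin at its centre; lies in the scoop at the start
- walnut_5: walnut in its shell, 27 mm across and 31 mm long, 12 g; origin at its centre; lies in the scoop at the start
- walnut_6: walnut in its shell, 27 mm across and 31 mm long, 12 g; origin at its centre; lies in the scoop at the start

How it is judged:
By the outcome, as a careful person would: the job done as asked, in the order asked, and still so for the second after the job is handed in, with the robot touching nothing.
It also fails if it takes over 61 s, if anything falls off the work surface, if the arm or the gripper's body presses on something with over 40 N, if the wrist force passes 120 N, or if a joint passes its speed limit or range.

## Working session

There is one attempt and no reset: what is moved stays moved. The work goes in short steps, Python scripts to look and compute and a tool call to move; the robot and the scene stay as the last step left them, time stands still between calls to the robot, and variables do not carry over. Pictures are saved under pics/ and viewed, about 8 in all and at most 12, crops included, and the job is handed in when it is done.

Besides the shell and the picture viewer there is one more tool, called by a JSON object that holds its "op" and its "data". arm_command: Moves the arm, as the interface text tells. Its arguments: {"type":"object","properties":{"gripper":{"type":"array","items":{"type":"number"}},"slide":{"type":"array","items":{"type":"array","items":{"type":"number"}}},"turn":{"type":"array","items":{"type":"array","items":{"type":"number"}}},"force":{"type":"number"}},"required":["gripper","slide","turn"]}

```bash
mkdir -p pics
python3 - <<'E'
from workcell import bot, vision
import cv2
for n in ("scene","top"):
    cv2.imwrite(f"pics/{n}0.png",vision.grab_frame(n)); m=vision.camera_model(n); print(n,m)
s=bot.observe(); print(s)
E
```

```text
scene {'mtx': array([[483.68301995,   0.        , 322.11985016],
       [  0.        , 483.68301995, 232.97799694],
       [  0.        ,   0.        ,   1.        ]]), 'k1': -0.0025973552638678585, 'T': array([[ 0.67667047, -0.5201264 ,  0.52113875,  0.0328726 ],
       [-0.73618647, -0.46631081,  0.49049333, -0.50820223],
       [-0.0121059 , -0.71555765, -0.69844878,  0.78993195],
       [ 0.        ,  0.        ,  0.        ,  1.        ]])}
top {'mtx': array([[607.85559228,   0.        , 318.02407824],
       [  0.        , 607.85559228, 246.2604922 ],
       [  0.        ,   0.        ,   1.        ]]), 'k1': -0.15210279467592294, 'T': array([[ 0.00765442, -0.9914138 ,  0.13053766,  0.44156026],
       [-0.99986184, -0.00951429, -0.01363006,  0.00586598],
       [ 0.014755  , -0.1304153 , -0.99134966,  1.07535276],
       [ 0.        ,  0.        ,  0.        ,  1.        ]])}
{'clock': 0.1, 'qpos': array([-1.18120452,  0.52193733, -0.0363026 ,  1.59991165,  0.02121747,
        1.02109591, -0.11278555]), 'qd': array([ 1.32722822e-03, -6.32398408e-05,  1.28721633e-03, -1.09021330e-03,
       -7.13048471e-04,  5.74512435e-04,  1.16157284e-03]), 'joint_efforts': array([ 4.39529802e-03, -9.28482771e+01,  1.98474884e+00, -3.70535481e+01,
        1.82820938e-02,  5.29607016e-03, -1.96816131e-05]), 'position': array([0.27727322, 0.55981783, 0.2308083 ]), 'tool_rot': array([-3.14063018e+00,  9.35048389e-05,  2.68179125e+00]), 'force': array([ 0.02365245, -0.70759765, -0.98108335]), 'moment': array([-0.01963932, -0.00417611, -0.01849745]), 'grip_width': 0.08569108531223144}
```

View pics/top0.png

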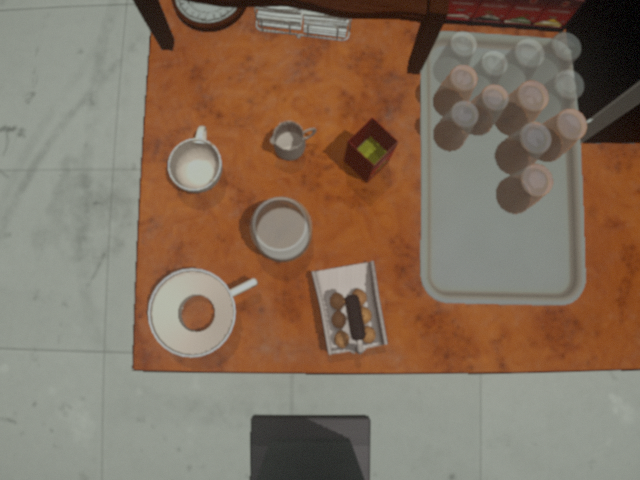

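View pics/scene0.png

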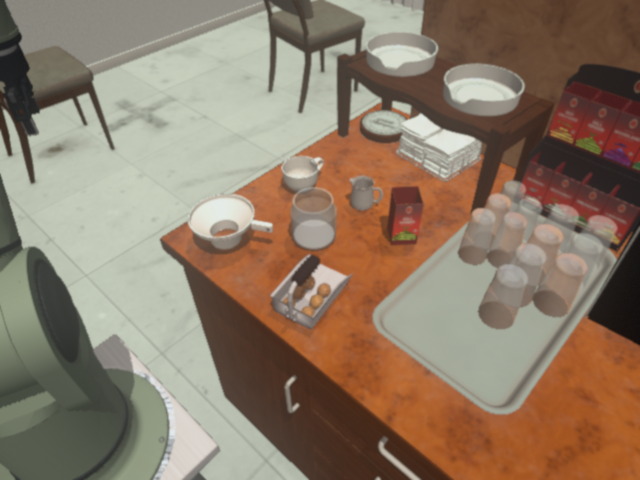

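The top view shows the funnel at about (192,312) with its lug end at (256,284). The jar is at (281,229), and the scoop's black handle is at (355,317) with its lip up near (342,266). The mug is at (195,165), the creamer at (289,140) and the tea box at (371,150).

```bash
cat > h.py <<'E'
from workcell import bot, vision
import numpy as np, cv2
def rays(n,px):
    m=vision.camera_model(n); K,T=m["mtx"],m["T"]
    u=cv2.undistortPoints(np.float64(px).reshape(-1,1,2),K,np.array([m["k1"],0,0,0]))[:,0]
    return T[:3,3], np.c_[u,np.ones(len(u))]@T[:3,:3].T
def plane(n,px,z):
    o,d=rays(n,px); return o+d*((z-o[2])/d[:,2])[:,None]
def proj(n,P):
    m=vision.camera_model(n); Ti=np.linalg.inv(m["T"])
    p=cv2.projectPoints(np.float64(P).reshape(-1,1,3),cv2.Rodrigues(Ti[:3,:3])[0],Ti[:3,3],m["mtx"],np.array([m["k1"],0,0,0]))[0]
    return p[:,0]
def fitc(P):
    A=np.c_[2*P[:,:2],np.ones(len(P))]; s=np.linalg.lstsq(A,(P[:,:2]**2).sum(1),rcond=None)[0]
    return s[:2],np.sqrt(s[2]+s[0]**2+s[1]**2)
E
python3 - <<'E'
from h import *
im=cv2.imread("pics/top0.png"); hsv=cv2.cvtColor(im,cv2.COLOR_BGR2HSV)
low=((hsv[...,1]<90)&(hsv[...,2]>70)).astype(np.uint8)
def comp(x0,y0,x1,y1,mask,k=1):
    m=np.zeros_like(mask); m[y0:y1,x0:x1]=mask[y0:y1,x0:x1]
    c,_=cv2.findContours(m,cv2.RETR_EXTERNAL,cv2.CHAIN_APPROX_NONE); return max(c,key=cv2.contourArea)[:,0]
# funnel
c=comp(140,255,262,362,low); P=plane("top",c,.074)
ctr=P[:,:2].mean(0)
for _ in range(6):
    r=np.linalg.norm(P[:,:2]-ctr,axis=1); q=P[(r<.080)&(r>.06)]; ctr,R=fitc(q)
r=np.linalg.norm(P[:,:2]-ctr,axis=1); print("funnel",ctr,R,len(q),"lug max r",r.max())
Pl=plane("top",c,.063); L=Pl[np.linalg.norm(Pl[:,:2]-ctr,axis=1)>.09][:,:2]
d=L.mean(0)-ctr; print("lug dir deg",np.degrees(np.arctan2(d[1],d[0])),len(L),L.mean(0))
# jar
c=comp(240,185,318,268,low); P=plane("top",c,.110); print("jar all",*fitc(P)); 
x,y,w,h=cv2.boundingRect(c); print("jar bbox",x,y,w,h)
# handle
blk=((hsv[...,2]<55)&(hsv[...,1]<200)).astype(np.uint8)
c=comp(335,280,378,350,blk); rect=cv2.minAreaRect(plane("top",c,.108)[:,:2].astype(np.float32)); print("handle",rect, c.mean(0))
c=comp(300,255,395,362,low|blk); print("scoop bbox",cv2.boundingRect(c)); 
o=[cv2.resize(im[y0:y0+120,x0:x0+130],None,fx=3,fy=3,interpolation=cv2.INTER_CUBIC) for x0,y0 in((140,250),(290,250))]
a=cv2.resize(im[110:230,150:410],None,fx=3,fy=3)[:240*1]
o2=cv2.resize(im[170:280,230:330],None,fx=2,fy=2)
cv2.imwrite("pics/c1.png",np.hstack(o))
E
```

```text
funnel [0.46219529 0.20047703] 0.07373666673346362 250 lug max r 0.120155728068328
lug dir deg -62.55587215631924 35 [0.51104491 0.10641394]
jar all [0.59738145 0.05306607] 0.04956439359110273
jar bbox 251 197 60 64
handle ((0.4712829887866974, -0.05580389127135277), (0.005602111108601093, 0.0011253658449277282), 45.35298156738281) [348.16666667 307.5       ]
scoop bbox (311, 261, 77, 94)
```

View pics/c1.png

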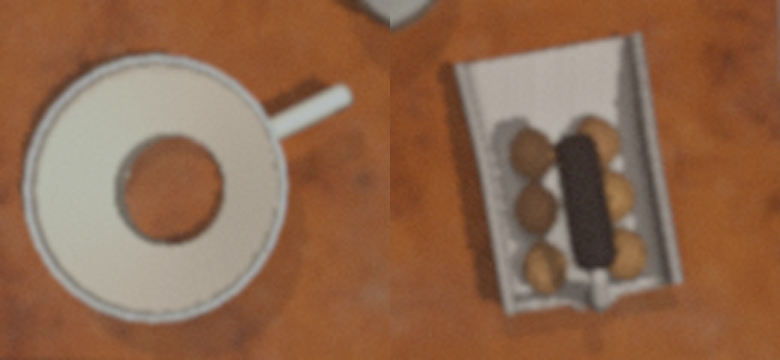

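Crop: the funnel's ring is clear, with the lug axis running from (272,132) to (345,95). The handle runs from about (575,138) to (597,268), with the lip at the top of the crop and three walnuts either side of the handle. Next I measure the jar and handle more exactly.

Run:
```python
from h import *
im=cv2.imread("pics/top0.png"); sc=cv2.imread("pics/scene0.png")
g=im[285:350,335:378].max(2); 
lab=im.astype(int); dark=((lab.max(2)<75)&(lab.max(2)-lab.min(2)<30)).astype(np.uint8)
m=np.zeros_like(dark); m[285:350,335:378]=dark[285:350,335:378]
n,l,st,_=cv2.connectedComponentsWithStats(m); k=1+st[1:,4].argmax(); ys,xs=np.where(l==k); print(st[k])
P=plane("top",np.c_[xs,ys],.108)[:,:2]; print("handle",cv2.minAreaRect(P.astype(np.float32)))
H=plane("top",[[290+185/3,250+138/3],[290+207/3,250+268/3]],.108); print("hand-picked handle",H, np.linalg.norm(H[0]-H[1]),H.mean(0))
d=H[0]-H[1]; print("yaw",np.degrees(np.arctan2(d[1],d[0])))
# lip corners: sides top front z~.046 ; rear
L=plane("top",[[290+68/3,250+65/3],[290+250/3,250+35/3]],.046); print("lip corners",L,np.linalg.norm(L[0]-L[1])); d=L[0]-L[1]; print("yaw from lip",np.degrees(np.arctan2(-d[0],d[1])))
Rr=plane("top",[[290+118/3,250+312/3],[290+292/3,250+282/3]],.046); print("rear",Rr,np.linalg.norm(Rr[0]-Rr[1]))
print("origin guess from walls",(L.mean(0)+Rr.mean(0))/2)
a=cv2.resize(im[180:275,235:330],None,fx=4,fy=4,interpolation=cv2.INTER_CUBIC)
b=cv2.resize(sc[170:265,270:365],None,fx=4,fy=4,interpolation=cv2.INTER_CUBIC)
cv2.imwrite("pics/c2.png",np.hstack([a,b]))
```

```text
[345 295  20  45 563]
handle ((0.4567164182662964, -0.06627380847930908), (0.07044266909360886, 0.0212485883384943), 11.528697967529297)
hand-picked handle [[ 0.48959434 -0.06160293  0.108     ]
 [ 0.42107135 -0.0733917   0.108     ]] 0.06952966646184046 [ 0.45533285 -0.06749732  0.108     ]
yaw 9.761668254400565
lip corners [[ 5.33476402e-01  4.83475856e-04  4.60000000e-02]
 [ 5.51481962e-01 -1.02916181e-01  4.60000000e-02]] 0.10495565372054151
yaw from lip 9.878182803433601
rear [[ 0.39497505 -0.02865727  0.046     ]
 [ 0.41207049 -0.12638563  0.046     ]] 0.09921232949072392
origin guess from walls [ 0.47300098 -0.0643689   0.046     ]
```

View pics/c2.png

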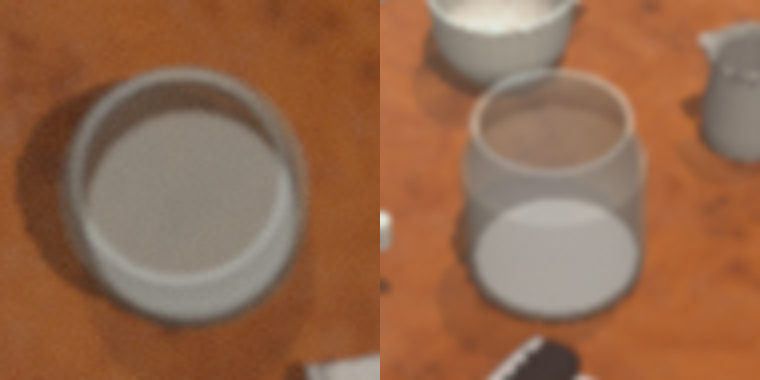

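The jar's rim shows in both views. In the scene crop the ellipse runs from (470,122) to (635,122) and (552,68) to (552,174); in the top crop the ring goes from (182,66) down to (183,283).

Run:
```python
from h import *
s=np.array([[470,122],[635,122],[552,68],[552,174]])-[380,0]; P=plane("scene",s/4+[270,170],.110); print(fitc(P))
t=np.array([[182,66],[68,178],[294,178],[183,285]]); P=plane("top",t/4+[235,180],.110); print(fitc(P))
t=np.array([[182,324],[66,200],[305,200]]); 
# base disc in scene: (472,255),(640,255),(556,200),(556,315)
b=np.array([[472,255],[640,255],[556,199],[556,318]])-[380,0]; P=plane("scene",b/4+[270,170],.0); print("base",fitc(P))
# bystanders
for n,p,z in(("mug",(197,162),.06),("creamer",(289,138),.06),("tea",(371,150),.122)): print(n,plane("top",[p],z))
```

```text
(array([0.60281351, 0.05326559]), np.float64(0.044409870841118186))
(array([0.6047127 , 0.05370566]), np.float64(0.04510841990458722))
base (array([0.60666819, 0.05802409]), np.float64(0.049301661456885464))
mug [[0.72002705 0.20206183 0.06      ]]
creamer [[0.76404586 0.04366847 0.06      ]]
tea [[ 0.72580673 -0.09218929  0.122     ]]
```

Measured so far, all within the given sizes:

| Item | Position | Check |
|---|---|---|
| Jar | (0.6035, 0.0535) | R 44.4 and 45.1 mm, against 44.5 mm given |
| Funnel | (0.462, 0.2005), lug direction −62.5° | R 73.7 mm, against 73 mm given |
| Scoop | handle (0.4565, −0.0665), yaw 10° | length and lip width fit |

I'll now compute the approach to the lug.

```bash
cat >> h.py <<'E'
from scipy.spatial.transform import Rotation as Ro
def down(yaw): return Ro.from_euler('xyz',[180,0,yaw],degrees=True)
def go(pos,R,P0=None,R0=None):
    s=bot.observe()
    if P0 is None: P0=s["position"]
    if R0 is None: R0=Ro.from_euler('xyz',s["tool_rot"])
    d=R0.inv().apply(np.array(pos)-P0)*100; t=(R0.inv()*R).as_rotvec(degrees=True)
    print("slide",d.round(2),"turn",t.round(2),"rows",max(np.linalg.norm(d)/6.25,np.linalg.norm(t)/10.7).round(1)); return d,t
def st():
    s=bot.observe(); print("t",round(s["clock"],2),"q",s["qpos"].round(2),"p",s["position"].round(4),"rot",np.degrees(s["tool_rot"]).round(2),"F",s["force"].round(1),"M",s["moment"].round(2),"w",round(s["grip_width"],4))
E
python3 - <<'E'
from h import *
c=np.array([.4622,.2005]); a=np.radians(-62.5); print(c+.097*np.array([np.cos(a),np.sin(a)]))
print(plane("top",[[140+344/3,250+96/3]],.074))
l=c+.097*np.array([np.cos(a),np.sin(a)])
go([*l,.13],down(117.5)); st()
E
```

```text
[0.50698962 0.11445995]
[[0.5129347  0.09619052 0.074     ]]
slide [-40.35 -29.71  10.11] turn [-5.000e-02  2.000e-02  3.616e+01] rows 8.2
t 0.1 q [-1.18  0.52 -0.04  1.6   0.02  1.02 -0.11] p [0.2773 0.5598 0.2308] rot [-1.7994e+02  1.0000e-02  1.5366e+02] F [ 0.  -0.7 -1. ] M [-0.02 -0.   -0.02] w 0.0857
```

{"op": "arm_command", "data": {"gripper": [8.5,8.5,8.5,8.5,8.5], "slide": [[-6,-4.5,0],[-11.5,-8.5,0],[-17,-12.5,0],[-22.5,-16.5,0.5],[-28,-20.6,1]], "turn": [[0,0,5],[0,0,12],[0,0,19],[0,0,26],[0,0,33]], "force": 70}}

```text
clock: 0.72
position: [0.4214, 0.2808, 0.2237]
tool_rot: [3.141, -0.0, 2.102]
force: [1.1, 0.7, 0.2]
grip_width: 0.085
```

Run:
```python
from h import *
st(); go([.507,.1145,.13],down(117.5)); go([.507,.1145,.045],down(117.5))
```

```text
t 0.72 q [-0.83  0.35  0.16  1.92 -0.07  0.88 -0.1 ] p [0.4214 0.2808 0.2237] rot [179.98  -0.   120.43] F [1.1 0.7 0.2] M [ 0.03 -0.08 -0.02] w 0.085
slide [-18.68  -1.04   9.37] turn [ 0.02 -0.01  2.93] rows 3.3
slide [-18.68  -1.04  17.87] turn [ 0.02 -0.01  2.93] rows 4.1
```

{"op": "arm_command", "data": {"gripper": [8.5,8.5,8.5,8.5,8.5], "slide": [[-5,-0.3,0.5],[-10,-0.6,3],[-15,-0.9,6],[-18.7,-1.0,9.4],[-18.7,-1.0,9.4]], "turn": [[0,0,1],[0,0,2],[0,0,2.9],[0,0,2.9],[0,0,2.9]]}}

```text
clock: 1.35
position: [0.5071, 0.1135, 0.1274]
tool_rot: [-3.138, 0.0, 2.051]
force: [-0.4, 0.7, 0.6]
grip_width: 0.0849
```

Run:
```python
from h import *
st(); go([.507,.1145,.045],down(117.5))
cv2.imwrite("pics/t1.png",np.hstack([cv2.resize(vision.grab_frame("top")[210:380,130:330],None,fx=2,fy=2),cv2.resize(vision.grab_frame("scene")[120:290,150:350],None,fx=2,fy=2)]))
```

```text
t 1.35 q [-0.47  0.51  0.18  1.97 -0.14  0.67  0.28] p [0.5071 0.1135 0.1274] rot [-1.7977e+02  3.0000e-02  1.1751e+02] F [-0.4  0.7  0.6] M [0.04 0.   0.03] w 0.0849
slide [0.1  0.07 8.24] turn [-0.23  0.03  0.01] rows 1.3
```

View pics/t1.png

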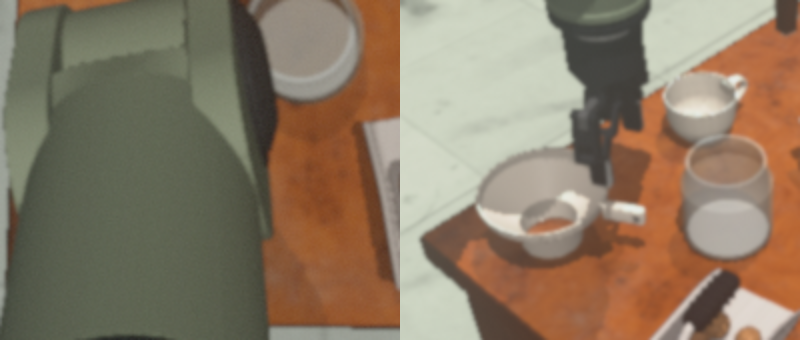

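Run:
```python
from h import *
s=bot.observe(); p=s["position"]; u=np.array([.887,.46,0])
for nm,q in (("tcp",p),("f+",p+.0425*u),("f-",p-.0425*u),("lug",[.507,.1145,.074]),("lugtip",[.517,.095,.074])): 
    x=proj("scene",q)[0]; print(nm,x.round(1),"crop",((x-[150,120])*2+[400,0]).round())
```

```text
tcp [259.7 201.7] crop [619. 163.]
f+ [266.6 189.3] crop [633. 139.]
f- [252.4 214.9] crop [605. 190.]
lug [262.9 221.6] crop [626. 203.]
lugtip [272.4 223.4] crop [645. 207.]
```

The fingers straddle the lug as predicted: fingertips at crop (600,185) and (630,130), lug at (625,210). I'll descend and grip.

{"op": "arm_command", "data": {"gripper": [8.5,8.5,8.5,0.8,0.8], "slide": [[0.1,0.1,4],[0.1,0.1,8.2],[0.1,0.1,8.2],[0.1,0.1,8.2],[0.1,0.1,8.2]], "turn": [[0,0,0],[0,0,0],[0,0,0],[0,0,0],[0,0,0]], "force": 70}}

```text
clock: 2.08
position: [0.5088, 0.1186, 0.0495]
tool_rot: [3.139, 0.0, 2.056]
force: [0.3, -0.2, -0.2]
grip_width: 0.0511
```

{"op": "arm_command", "data": {"gripper": [0.8,0.8,0.8,0.8], "slide": [[0,0,0],[0,0,0],[0,0,0],[0,0,0]], "turn": [[0,0,0],[0,0,0],[0,0,0],[0,0,0]]}}

```text
clock: 2.58
position: [0.5079, 0.118, 0.0478]
tool_rot: [-3.142, 0.0, 2.055]
force: [-0.7, -0.5, 4.8]
grip_width: 0.0109
```

Run:
```python
from h import *
st()
```

```text
t 2.58 q [-0.44  0.65  0.14  2.01 -0.17  0.5   0.31] p [0.5079 0.118  0.0478] rot [-180.      0.    117.75] F [-0.7 -0.5  4.8] M [-0.05  0.26  0.03] w 0.0109
```

{"op": "arm_command", "data": {"gripper": [0.8,0.8,0.8,0.8], "slide": [[0,0,-2],[0,0,-6],[0,0,-11],[0,0,-14]], "turn": [[0,0,0],[0,0,0],[0,0,0],[0,0,0]]}}

```text
clock: 3.08
position: [0.5083, 0.1181, 0.1898]
tool_rot: [3.14, 0.0, 2.055]
force: [-0.4, 0.3, -0.8]
grip_width: 0.0108
```

Run:
```python
from h import *
st(); go([.6035,-.0408,.187],down(90))
```

```text
t 3.08 q [-0.5   0.42  0.21  1.92 -0.12  0.81  0.26] p [0.5083 0.1181 0.1898] rot [1.7990e+02 2.0000e-02 1.1775e+02] F [-0.4  0.3 -0.8] M [-0.09 -0.03  0.01] w 0.0108
slide [-18.49   1.03   0.28] turn [ 1.000e-01 -1.000e-02  2.775e+01] rows 3.0
```

{"op": "arm_command", "data": {"gripper": [0.8,0.8,0.8,0.8,0.8], "slide": [[-4.5,0.3,0],[-9.5,0.6,0],[-14.5,0.9,0],[-18.5,1.0,0],[-18.5,1.0,0]], "turn": [[0,0,7],[0,0,14],[0,0,21],[0,0,27.8],[0,0,27.8]]}}

```text
clock: 3.7
position: [0.6034, -0.0443, 0.1873]
tool_rot: [-3.141, 0.002, 1.564]
force: [-0.5, 1.1, -1.4]
grip_width: 0.0109
```

Run:
```python
from h import *
st(); go([.6035,-.0408,.124],down(90))
a=vision.grab_frame("top"); b=vision.grab_frame("scene")
cv2.imwrite("pics/top2.png",a); cv2.imwrite("pics/scene2.png",b)
cv2.imwrite("pics/t2.png",np.hstack([cv2.resize(a[160:300,220:360],None,fx=2.8,fy=2.8,interpolation=2),cv2.resize(b[130:270,240:380],None,fx=2.8,fy=2.8,interpolation=2)]))
```

```text
t 3.7 q [-0.26  0.56  0.35  1.71 -0.23  0.91  0.17] p [ 0.6034 -0.0443  0.1873] rot [-1.7999e+02  1.0000e-01  8.9630e+01] F [-0.5  1.1 -1.4] M [-0.07 -0.01 -0.02] w 0.0109
slide [0.36 0.01 6.32] turn [-0.01  0.1  -0.37] rows 1.0
```

View pics/t2.png

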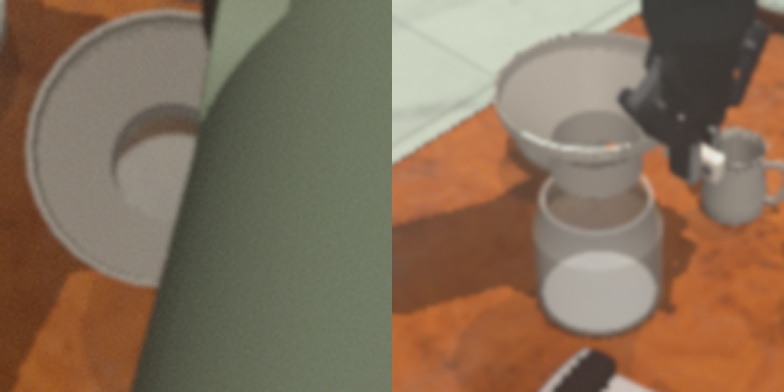

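The funnel hangs level over the jar. In the top crop the rim arc runs (165,11), (85,40), (26,150), (50,225), (145,286). I'll fit its centre and settle the offset.

Run:
```python
from h import *
im=cv2.imread("pics/top2.png").astype(int)
t=np.array([[165,11],[85,40],[26,150],[50,225],[145,286]]); P=plane("top",t/2.8+[220,160],.215); print("hand",fitc(P))
sat=cv2.cvtColor(im.astype(np.uint8),cv2.COLOR_BGR2HSV)[...,1]
m=((sat<75)).astype(np.uint8); m[:,291:]=0; m[:,:225]=0; m[:160]=0; m[268:]=0
c=max(cv2.findContours(m,0,1)[0],key=cv2.contourArea)[:,0]; P=plane("top",c[c[:,0]<276],.215)
ctr,R=fitc(P)
for _ in range(5):
    r=np.linalg.norm(P[:,:2]-ctr,axis=1); q=P[abs(r-R)<.003]; ctr,R=fitc(q)
print("auto",ctr,R,len(q),len(P)); st()
```

```text
hand (array([0.60285791, 0.04945849]), np.float64(0.07217219970837213))
auto [0.60408688 0.05106495] 0.07143237971922564 133 133
t 3.8 q [-0.27  0.56  0.35  1.71 -0.23  0.91  0.17] p [ 0.6026 -0.0409  0.1872] rot [-1.7995e+02 -1.0000e-02  8.9970e+01] F [-0.4  0.4 -1.4] M [-0.05  0.02 -0.  ] w 0.0107
```

{"op": "arm_command", "data": {"gripper": [0.8,0.8,0.8,0.8,0.8], "slide": [[0,0,1.5],[0,0,3],[0,0,4.3],[0,0,5.3],[0,0,5.8]], "turn": [[0,0,0],[0,0,0],[0,0,0],[0,0,0],[0,0,0]]}}

```text
clock: 4.42
position: [0.6027, -0.041, 0.1289]
tool_rot: [-3.141, 0.0, 1.57]
force: [-0.6, 0.2, -1.5]
grip_width: 0.0102
```

{"op": "arm_command", "data": {"gripper": [0.8,0.8,0.8], "slide": [[0,0,0.2],[0,0,0.4],[0,0,0.4]], "turn": [[0,0,0],[0,0,0],[0,0,0]]}}

```text
clock: 4.8
position: [0.6029, -0.041, 0.1258]
tool_rot: [3.141, -0.0, 1.57]
force: [0.4, 0.0, -0.9]
grip_width: 0.0104
```

Run:
```python
from h import *
st()
```

```text
t 4.8 q [-0.24  0.64  0.32  1.76 -0.27  0.78  0.2 ] p [ 0.6029 -0.041   0.1258] rot [179.99  -0.    89.96] F [ 0.4  0.  -0.9] M [-0.12  0.05  0.  ] w 0.0104
```

{"op": "arm_command", "data": {"gripper": [0.8,0.8,0.8,2.5,8.5], "slide": [[0,0,0.1],[0,0,0.2],[0,0,0.2],[0,0,0.2],[0,0,0.2]], "turn": [[0,0,0],[0,0,0],[0,0,0],[0,0,0],[0,0,0]]}}

```text
clock: 5.42
position: [0.6027, -0.0411, 0.1236]
tool_rot: [-3.141, 0.0, 1.57]
force: [-0.2, -0.3, -0.3]
grip_width: 0.0415
```

{"op": "arm_command", "data": {"gripper": [8.5,8.5,8.5,8.5,8.5], "slide": [[0,0,0],[0,0,0],[0,0,-3],[0,0,-8],[0,0,-12]], "turn": [[0,0,0],[0,0,0],[0,0,0],[0,0,0],[0,0,0]]}}

```text
clock: 6.05
position: [0.6029, -0.0411, 0.2455]
tool_rot: [3.141, 0.0, 1.57]
force: [0.6, 0.5, -0.6]
grip_width: 0.085
```

Run:
```python
from h import *
st()
P=[.4565,-.0665]
for y in (10,190): go([*P,.17],down(y))
```

```text
t 6.05 q [-0.29  0.5   0.37  1.66 -0.21  1.02  0.15] p [ 0.6029 -0.0411  0.2455] rot [1.7996e+02 1.0000e-02 8.9950e+01] F [ 0.6  0.5 -0.6] M [-0.02 -0.01  0.01] w 0.085
slide [ -2.55 -14.65   7.54] turn [ 4.000e-02 -2.000e-02  7.995e+01] rows 7.5
slide [ -2.55 -14.65   7.54] turn [ 2.0000e-02  4.0000e-02 -1.0005e+02] rows 9.4
```

Funnel seated: contact came at the expected height and it released cleanly. Before choosing how to grasp and tilt the scoop, I fit a simple arm model to the logged joint and pose readings, to see which pour direction is within the joint ranges.

```bash
cat > kin.py <<'E'
import numpy as np, itertools
from scipy.optimize import least_squares
from scipy.spatial.transform import Rotation as Ro
D=np.array([[-1.1812,.5219,-.0363,1.5999,.0212,1.0211,-.1128,.2773,.5598,.2308,153.66],
[-.83,.35,.16,1.92,-.07,.88,-.10,.4214,.2808,.2237,120.43],
[-.47,.51,.18,1.97,-.14,.67,.28,.5071,.1135,.1274,117.51],
[-.44,.65,.14,2.01,-.17,.5,.31,.5079,.118,.0478,117.75],
[-.5,.42,.21,1.92,-.12,.81,.26,.5083,.1181,.1898,117.75],
[-.27,.56,.35,1.71,-.23,.91,.17,.6026,-.0409,.1872,89.97],
[-.24,.64,.32,1.76,-.27,.78,.20,.6029,-.041,.1258,89.96],
[-.29,.5,.37,1.66,-.21,1.02,.15,.6029,-.0411,.2455,89.95]])
lo=np.array([-2.91,-.3,-1.5,.17,-1.26,.16,-2.52]); hi=np.array([2.91,2.13,1.42,2.43,4.41,1.93,2.52])
def rz(a): return Ro.from_euler('z',a)
def ry(a): return Ro.from_euler('y',a)
def fk(q,p,s):
    d1,d3,d5,d7,a1,a3,a6,c1,c7=p; ex=np.array([1,0,0]); ez=np.array([0,0,1]); 
    R=rz(s[0]*q[0]+c1); t=d1*ez+R.apply(a1*ex); R=R*ry(q[1])*rz(s[1]*q[2]); t=t+R.apply(d3*ez+a3*ex)
    R=R*ry(q[3]); t=t+R.apply(-a3*ex); R=R*rz(s[2]*q[4]); t=t+R.apply(d5*ez); R=R*ry(q[5]); t=t+R.apply(a6*ex)
    R=R*rz(s[3]*q[6]+c7); return t+R.apply(d7*ez),R
def res(p,s):
    o=[]
    for r in D:
        t,R=fk(r[:7],p,s); T=Ro.from_euler('xyz',[180,0,r[10]],degrees=True)
        o+=[*(t-r[7:10]),*(.3*(T.inv()*R).as_rotvec())]
    return np.array(o)
def fit():
    b=None
    for s in itertools.product((1,-1),repeat=4):
        for c7 in (-1.57,1.57):
            f=least_squares(lambda p:np.r_[res(p,s),.003*(p-[.35,.4,.4,.3,0,0,0,0,c7])],[.35,.4,.4,.3,0,0,0,0,c7])
            if b is None or f.cost<b[0].cost: b=(f,s)
    return b[0].x,b[1],np.abs(res(b[0].x,b[1])).max()
E
python3 -c "
from kin import *
p,s,e=fit(); print(p.round(3),s,e); np.savez('kin.npz',p=p,s=s)"
```

```text
[ 5.800e-02  5.370e-01  4.180e-01  7.000e-02 -1.000e-03  0.000e+00
 -3.000e-03 -1.030e-01  1.467e+00] (-1, -1, -1, -1) 0.008211969233286438
```

{"op": "arm_command", "data": {"gripper": [8.5,8.5,8.5], "slide": [[0,-4,0],[0,-8,0],[0,-8,0]], "turn": [[0,10,10],[0,20,20],[0,20,20]]}}

```text
clock: 6.42
position: [0.521, -0.0418, 0.2445]
tool_rot: [-3.077, -0.345, 1.2]
force: [0.4, 0.2, 0.7]
grip_width: 0.085
```

```bash
cat > pour.py <<'E'
from kin import *
z=np.load('kin.npz'); p=z['p']; s=z['s']
def ik(pos,R,q0):
    f=least_squares(lambda q:np.r_[(lambda t,M:np.r_[10*(t-pos),3*(R.inv()*M).as_rotvec()])(*fk(q,p,s)),.003*(q-q0)],np.clip(q0,lo+.02,hi-.02),bounds=(lo+.01,hi-.01))
    t,M=fk(f.x,p,s); return f.x,np.linalg.norm(t-pos)*1000,np.degrees((R.inv()*M).magnitude())
def scoop(fyaw,th,lip,flip,rollok=0):
    # scoop frame: fwd yaw fyaw, lip lowered by th; returns tool pose gripping the handle
    S=rz(np.radians(fyaw))*ry(np.radians(th)); g=lip+S.apply([-.091,0,.084])
    R=S*Ro.from_euler('xyz',[180,0,180*flip],degrees=True); return g+R.apply([0,0,.019]),R
E
python3 - <<'E'
from h import *; import kin
s_=bot.observe(); q=s_["qpos"]; T=Ro.from_euler('xyz',s_["tool_rot"]); st()
from kin import *
z=np.load('kin.npz'); 
S=tuple(z['s']); S=tuple(int(v) for v in S)
def r2(p):
    t,R=fk(q,p,S); return np.r_[res(p,S),t-s_["position"],.3*(T.inv()*R).as_rotvec()]
f=least_squares(lambda p:np.r_[r2(p),.0005*(p-z['p'])],z['p']); print(f.x.round(3),abs(f.fun).max()); np.savez('kin.npz',p=f.x,s=np.array(S))
from pour import *
J=np.array([.6035,.0535])
q0=q
for flip in (0,1):
  for fy in range(-180,180,30):
    o=[]; qq=None
    u=np.array([np.cos(np.radians(fy)),np.sin(np.radians(fy))])
    for th in (0,30,60,80):
        lip=np.r_[J-.02*u,.175]; pos,R=scoop(fy,th,lip,flip)
        best=min((ik(pos,R,a) for a in ([qq] if qq is not None else [q0,q0+[0,0,0,0,1.5,0,-1.2],q0+[0,0,0,0,3,0,-2],q0+[0,0,0,0,-1,0,1]])),key=lambda r:r[1]+3*r[2]); qq=best[0]; o.append("%d/%d"%(best[1],best[2]))
    print(flip,fy,o,qq.round(2))
E
```

```text
t 6.42 q [-0.06  0.38  0.32  1.89 -0.57  0.99  0.22] p [ 0.521  -0.0418  0.2445] rot [-176.31  -19.78   68.77] F [0.4 0.2 0.7] M [-0.34  0.02 -0.  ] w 0.085
[ 2.990e-01  5.500e-01  4.160e-01  3.230e-01 -1.200e-02 -1.000e-03
 -1.100e-02 -1.000e-01  1.472e+00] 0.010196394566261459
0 -180 ['0/0', '0/0', '39/15', '72/33'] [-1.53  0.52  1.41  2.17 -1.25  0.17  2.26]
0 -150 ['0/0', '0/0', '31/12', '52/20'] [ 1.31  1.28 -1.49  2.16  0.28  0.17  2.51]
0 -120 ['0/0', '0/0', '0/0', '29/5'] [ 1.23  1.41 -1.49  2.16  0.47  0.17  2.51]
0 -90 ['0/0', '0/0', '26/14', '32/26'] [ 1.01  1.32 -1.49  1.7   0.2   0.94  2.51]
0 -60 ['0/0', '0/0', '0/0', '5/1'] [ 0.41  1.07 -0.41  1.16 -0.66  1.92 -2.51]
0 -30 ['0/0', '0/0', '20/5', '59/16'] [ 0.41  1.14 -0.77  1.11 -0.25  1.92 -2.51]
0 0 ['0/0', '0/0', '55/14', '111/29'] [ 0.09  0.97 -0.44  1.17 -0.    1.92 -2.03]
0 30 ['0/0', '0/0', '36/9', '76/20'] [-0.86  1.29  1.17  1.12  0.    1.92 -0.56]
0 60 ['0/0', '0/0', '0/0', '6/1'] [-0.97  1.43  1.36  1.01  0.    1.92 -0.28]
0 90 ['0/0', '0/0', '0/0', '0/0'] [-1.13  1.08  0.83  1.45  0.55  1.47 -0.65]
0 120 ['
[... 427 characters left out ...]
/0'] [ 0.86  1.05 -0.89  1.61 -0.62  1.26  0.48]
1 -60 ['0/0', '0/0', '0/0', '0/0'] [ 0.45  1.1  -0.52  1.12 -0.59  1.92  0.55]
1 -30 ['0/0', '0/0', '19/5', '53/14'] [ 0.53  1.36 -1.27  1.08 -0.    1.92  0.22]
1 0 ['0/0', '0/0', '55/14', '111/29'] [ 0.09  0.97 -0.44  1.17  0.    1.92  1.11]
1 30 ['0/0', '0/0', '36/9', '76/20'] [-0.84  1.25  1.08  1.12  0.03  1.92  2.51]
1 60 ['0/0', '0/0', '0/0', '13/3'] [-0.88  1.2   0.83  1.06  0.35  1.92  2.51]
1 90 ['0/0', '32/12', '63/31', '44/43'] [-1.23  1.23  1.41  1.48 -0.13  1.21 -2.51]
1 120 ['0/0', '0/0', '40/10', '76/17'] [-1.52  1.34  1.41  2.15 -0.66  0.17 -2.51]
1 150 ['0/0', '0/0', '16/5', '53/17'] [-1.58  1.2   1.41  2.12 -0.45  0.17 -2.51]
```

The model says pouring towards +y (scoop right of the jar, tool yaw about 100°) stays inside the joint ranges up to an 80° tilt. Next I go above the handle at tool yaw 10°.

Run:
```python
from h import *
go([.4565,-.0665,.18],down(10))
```

```text
slide [-6.55 -4.82  4.82] turn [-13.47 -16.15  58.78] rows 5.8
```

{"op": "arm_command", "data": {"gripper": [8.5,8.5,8.5,8.5,8.5], "slide": [[-1.2,-0.9,0.9],[-2.4,-1.8,1.8],[-3.6,-2.6,2.6],[-4.8,-3.5,3.5],[-6,-4.4,4.4]], "turn": [[-2.3,-2.7,9.9],[-4.6,-5.4,19.7],[-6.8,-8.1,29.5],[-9,-10.8,39.2],[-11.3,-13.6,49]], "force": 100}}

```text
clock: 7.05
position: [0.4636, -0.0644, 0.1848]
tool_rot: [-3.113, -0.046, 0.345]
force: [-0.5, 0.4, -0.4]
grip_width: 0.0847
```

Run:
```python
from h import *
st();go([.4565,-.0665,.16],down(10))
```

```text
t 7.05 q [-0.45  0.39  0.63  2.09 -0.41  0.74 -0.78] p [ 0.4636 -0.0644  0.1848] rot [-178.37   -2.63   19.75] F [-0.5  0.4 -0.4] M [-0.11 -0.01 -0.01] w 0.0847
slide [-0.85  0.03  2.44] turn [-1.85 -2.48  9.79] rows 1.0
```

{"op": "arm_command", "data": {"gripper": [8.5,8.5,8.5], "slide": [[-0.8,0,1.5],[-0.85,0,2.4],[-0.85,0,2.4]], "turn": [[-1.8,-2.4,9.8],[-1.8,-2.5,9.8],[-1.8,-2.5,9.8]]}}

```text
clock: 7.42
position: [0.4568, -0.0662, 0.1602]
tool_rot: [-3.139, -0.0, 0.184]
force: [-0.2, -1.0, -0.1]
grip_width: 0.0848
```

Run:
```python
from h import *
b=vision.grab_frame("scene"); cv2.imwrite("pics/scene3.png",b); st(); go([.4565,-.0665,.079],down(10))
s=bot.observe(); p=s["position"]; 
cv2.imwrite("pics/t3.png",cv2.resize(b[150:350,180:400],None,fx=3,fy=3,interpolation=2))
for nm,q in(("tcp",p),("handle rear top",[.4565-.0365,-.0665-.0064,.108]),("handle front top",[.4565+.0365,-.0665+.0064,.108])): print(nm,((proj("scene",q)[0]-[180,150])*3).round())
```

```text
t 7.47 q [-0.49  0.45  0.67  2.11 -0.43  0.71 -0.93] p [ 0.457  -0.0664  0.1606] rot [-1.7984e+02 -5.0000e-02  1.0480e+01] F [-0.9  1.3 -0.4] M [-0.01 -0.03  0.03] w 0.085
slide [-0.06  0.02  8.16] turn [-0.16 -0.05  0.48] rows 1.3
tcp [376. 288.]
handle rear top [345. 385.]
handle front top [410. 310.]
```

View pics/t3.png

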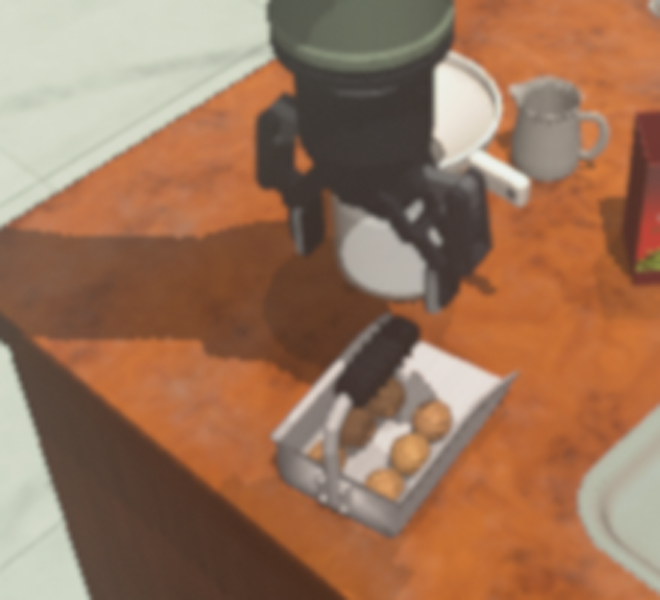

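The fingers, at crop (305,250) and (440,305), straddle the handle, which runs (345,388) to (410,325) and matches the prediction. Descend and grip.

{"op": "arm_command", "data": {"gripper": [8.5,8.5,8.5,1.5,1.5], "slide": [[0,0,4],[0,0,8.1],[0,0,8.1],[0,0,8.1],[0,0,8.1]], "turn": [[0,0,0],[0,0,0.3],[0,0,0.3],[0,0,0.3],[0,0,0.3]], "force": 100}}

```text
clock: 8.1
position: [0.4577, -0.066, 0.0809]
tool_rot: [-3.14, -0.003, 0.175]
force: [-0.6, 0.1, 0.3]
grip_width: 0.0514
```

{"op": "arm_command", "data": {"gripper": [1.5,1.5,1.5,1.5], "slide": [[0,0,0],[0,0,0],[0,0,0],[0,0,0]], "turn": [[0,0,0],[0,0,0],[0,0,0],[0,0,0]]}}

```text
clock: 8.6
position: [0.4573, -0.066, 0.0802]
tool_rot: [-3.14, -0.001, 0.175]
force: [-0.2, -1.4, 11.9]
grip_width: 0.0226
```

{"op": "arm_command", "data": {"gripper": [1.5,1.5,1.5,1.5,1.5], "slide": [[0,0,-1],[0,0,-3.5],[0,0,-7],[0,0,-11],[0,0,-15]], "turn": [[0,0,0],[0,0,0],[0,0,0],[0,0,0],[0,0,0]]}}

```text
clock: 9.22
position: [0.4563, -0.0663, 0.2311]
tool_rot: [-3.139, 0.0, 0.175]
force: [1.0, 0.8, -2.7]
grip_width: 0.0222
```

Run:
```python
from h import *; from pour import *
st()
# waypoints: level at fyaw 100 pre-pour and tilts
J=np.array([.6035,.0535]); fy=100; u=np.array([np.cos(np.radians(fy)),np.sin(np.radians(fy))])
pos,R=scoop(fy,0,np.r_[J-.02*u,.185],0); print(pos.round(4)); go(pos,R); 
pos,R=scoop(fy,0,np.r_[J-.15*u,.185],0); print(pos.round(4)); go(pos,R)
```

```text
t 9.22 q [-0.6   0.34  0.79  2.04 -0.32  0.88 -1.03] p [ 0.4563 -0.0663  0.2311] rot [-1.7988e+02  2.0000e-02  1.0010e+01] F [ 1.   0.8 -2.7] M [ 0.08 -0.05  0.03] w 0.0222
[ 0.6228 -0.0558  0.25  ]
slide [16.57  1.85 -1.9 ] turn [-1.100e-01 -8.000e-02 -8.999e+01] rows 8.4
[ 0.6453 -0.1838  0.25  ]
slide [16.57 14.85 -1.93] turn [-1.100e-01 -8.000e-02 -8.999e+01] rows 8.4
```

Scoop lifted, about 2.7 N, which fits the 0.31 kg. Carry it gently to the pre-pour pose.

{"op": "arm_command", "data": {"gripper": [1.5,1.5,1.5,1.5,1.5], "slide": [[0.8,0,-1],[2.4,0.2,-2],[4.4,0.4,-2],[6.4,0.7,-2],[8.3,0.9,-2]], "turn": [[0,0,-6],[0,0,-15.5],[0,0,-25.5],[0,0,-35.5],[0,0,-45]]}}

```text
clock: 9.85
position: [0.5404, -0.0608, 0.2499]
tool_rot: [-3.14, -0.001, 0.966]
force: [0.3, -0.2, -4.4]
grip_width: 0.0224
```

Run:
```python
from h import *; from pour import *
st()
J=np.array([.6035,.0535]); fy=100; u=np.array([np.cos(np.radians(fy)),np.sin(np.radians(fy))])
pos,R=scoop(fy,0,np.r_[J-.02*u,.185],0); go(pos,R)
```

```text
t 9.85 q [-0.4   0.42  0.55  1.81 -0.26  0.98 -0.34] p [ 0.5404 -0.0608  0.2499] rot [-1.7991e+02 -7.0000e-02  5.5330e+01] F [ 0.3 -0.2 -4.4] M [-0.02  0.02  0.01] w 0.0224
slide [ 5.1   6.49 -0.01] turn [ -0.06  -0.1  -44.67] rows 4.2
```

{"op": "arm_command", "data": {"gripper": [1.5,1.5,1.5,1.5,1.5], "slide": [[1.1,1.4,0],[2.3,2.9,0],[3.5,4.4,0],[4.5,5.7,0],[5.1,6.5,0]], "turn": [[0,0,-9.5],[0,0,-19.5],[0,0,-29.5],[0,0,-38.5],[0,0,-44.7]]}}

```text
clock: 10.48
position: [0.6228, -0.0563, 0.2497]
tool_rot: [-3.141, -0.001, 1.745]
force: [-0.7, 0.1, -2.2]
grip_width: 0.0221
```

Run:
```python
from h import *; from pour import *
b=vision.grab_frame("scene"); cv2.imwrite("pics/scene4.png",b)
a=vision.grab_frame("top"); cv2.imwrite("pics/t4.png",np.hstack([cv2.resize(b[100:280,220:430],None,fx=1.9,fy=1.9),cv2.resize(a[130:310,220:430],None,fx=1.9,fy=1.9)]))
st(); s=bot.observe()
J=np.array([.6035,.0535]); fy=100; u=np.array([np.cos(np.radians(fy)),np.sin(np.radians(fy))])
P0=s["position"];R0=Ro.from_euler('xyz',s["tool_rot"]); q=s["qpos"]
for th,back,z in ((0,.02,.185),(10,.02,.182),(20,.02,.178),(30,.022,.175),(40,.024,.172),(50,.026,.17),(60,.028,.17),(70,.03,.17),(80,.03,.17)):
    pos,R=scoop(fy,th,np.r_[J-back*u,z],0); print(th,end=" "); go(pos,R,P0,R0); q,e,r=ik(pos,R,q); print("   ",q.round(2),round(e,1),round(r,1))
```

```text
t 10.57 q [-0.23  0.53  0.34  1.59 -0.19  1.06  0.33] p [ 0.6229 -0.0563  0.2496] rot [-1.7998e+02 -9.0000e-02  9.9810e+01] F [-0.6 -0.2 -2.7] M [0.06 0.06 0.02] w 0.0221
0 slide [ 0.05 -0.   -0.04] turn [-0.02 -0.09 -0.19] rows 0.0
    [-0.24  0.52  0.34  1.58 -0.19  1.07  0.32] 0.0 0.0
10 slide [ 1.32 -0.   -1.22] turn [ -0.03 -10.09  -0.19] rows 0.9
    [-0.4   0.5   0.42  1.62 -0.03  1.02  0.15] 0.0 0.0
20 slide [ 2.83 -0.01 -2.06] turn [ -0.05 -20.09  -0.19] rows 1.9
    [-0.57  0.51  0.5   1.64  0.13  1.   -0.03] 0.0 0.0
30 slide [ 4.33 -0.02 -2.71] turn [ -0.07 -30.09  -0.18] rows 2.8
    [-0.73  0.55  0.58  1.66  0.28  1.   -0.2 ] 0.0 0.0
40 slide [ 5.96 -0.02 -3.06] turn [ -0.08 -40.09  -0.18] rows 3.7
    [-0.87  0.61  0.66  1.67  0.4   1.03 -0.35] 0.0 0.0
50 slide [ 7.69 -0.03 -3.18] turn [ -0.1  -50.09  -0.17] rows 4.7
    [-0.99  0.69  0.72  1.67  0.5   1.08 -0.48] 0.0 0.0
60 slide [ 9.44 -0.03 -3.16] turn [ -0.12 -60.09  -0.16] rows 5.6
    [-1.08  0.79  0.77  1.66  0.57  1.13 -0.58] 0.0 0.0
70 slide [11.15 -0.04 -2.8 ] turn [ -0.13 -70.09  -0.16] rows 6.6
    [-1.15  0.9   0.81  1.65  0.63  1.19 -0.66] 0.0 0.0
80 slide [12.98 -0.04 -2.11] turn [ -0.15 -80.09  -0.15] rows 7.5
    [-1.2   1.03  0.83  1.62  0.67  1.26 -0.72] 0.0 0.0
```

View pics/t4.png

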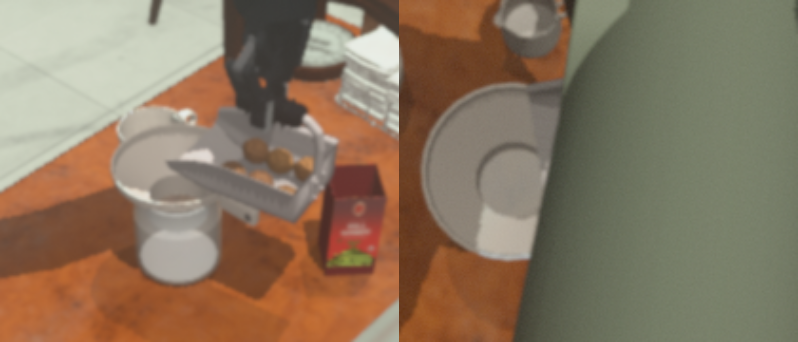

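The picture shows the funnel level in the jar, with its neck opening at right-crop (515,180). The scoop's lip is over the funnel and the nuts are still at its rear. I tilt to 13° first so the nuts gather at the foot of the ramp, then go on slowly.

{"op": "arm_command", "data": {"gripper": [1.5,1.5,1.5,1.5,1.5], "slide": [[0.5,0,-0.4],[1,0,-0.9],[1.75,0,-1.5],[1.75,0,-1.5],[1.75,0,-1.5]], "turn": [[0,-4,0],[0,-8,0],[0,-13,0],[0,-13,0],[0,-13,0]]}}

```text
clock: 11.2
position: [0.6192, -0.0394, 0.2647]
tool_rot: [3.141, 0.224, 1.739]
force: [-0.2, -0.1, -2.4]
grip_width: 0.0227
```

{"op": "arm_command", "data": {"gripper": [1.5,1.5,1.5,1.5,1.5], "slide": [[0,0,0],[0,0,0],[0,0,0],[0,0,0],[0,0,0]], "turn": [[0,0,0],[0,0,0],[0,0,0],[0,0,0],[0,0,0]]}}

```text
clock: 11.82
position: [0.6197, -0.0391, 0.2645]
tool_rot: [3.141, 0.225, 1.74]
force: [0.3, -0.0, -3.7]
grip_width: 0.0226
```

```bash
cat > tilt.py <<'E'
from h import *; from pour import scoop
import sys
s=bot.observe(); J=np.array([.6035,.0535]); fy=100; u=np.array([np.cos(np.radians(fy)),np.sin(np.radians(fy))])
P0=s["position"];R0=Ro.from_euler('xyz',s["tool_rot"]); st()
for th in map(float,sys.argv[1:]):
    pos,R=scoop(fy,th,np.r_[J-np.interp(th,[0,20,60],[.02,.02,.028])*u,np.interp(th,[0,20,50],[.185,.178,.17])],0); print(th,end=" "); go(pos,R,P0,R0)
E
python3 tilt.py 13 16 19 22 25 28 31
```

```text
t 11.82 q [-0.45  0.51  0.44  1.64  0.02  1.02  0.1 ] p [ 0.6197 -0.0391  0.2645] rot [179.99  12.88  99.71] F [ 0.3 -0.  -3.7] M [0.37 0.02 0.02] w 0.0226
13.0 slide [-0.    0.01  0.02] turn [-0.06 -0.12 -0.29] rows 0.0
16.0 slide [ 0.37  0.01 -0.34] turn [-0.06 -3.12 -0.28] rows 0.3
19.0 slide [ 0.78  0.01 -0.69] turn [-0.07 -6.12 -0.28] rows 0.6
22.0 slide [ 1.16  0.   -1.02] turn [-0.08 -9.12 -0.28] rows 0.9
25.0 slide [ 1.54  0.   -1.33] turn [ -0.09 -12.12  -0.28] rows 1.1
28.0 slide [ 1.94 -0.   -1.62] turn [ -0.09 -15.12  -0.28] rows 1.4
31.0 slide [ 2.36 -0.   -1.89] turn [ -0.1  -18.12  -0.27] rows 1.7
```

{"op": "arm_command", "data": {"gripper": [1.5,1.5,1.5,1.5,1.5], "slide": [[0.25,0,-0.23],[0.5,0,-0.45],[0.75,0,-0.67],[1.0,0,-0.9],[1.25,0,-1.1]], "turn": [[0,-2,0],[0,-4,0],[0,-6,0],[0,-8,0],[0,-10,0]]}}

```text
clock: 12.45
position: [0.6172, -0.0241, 0.2725]
tool_rot: [3.141, 0.402, 1.741]
force: [0.4, -0.8, -3.0]
grip_width: 0.0225
```

{"op": "arm_command", "data": {"gripper": [1.5,1.5,1.5,1.5,1.5], "slide": [[0,0,0],[0,0,0],[0,0,0],[0,0,0],[0,0,0]], "turn": [[0,0,0],[0,0,0],[0,0,0],[0,0,0],[0,0,0]]}}

```text
clock: 13.08
position: [0.6173, -0.0248, 0.2725]
tool_rot: [3.141, 0.399, 1.74]
force: [0.4, 0.4, -2.2]
grip_width: 0.0223
```

```bash
python3 tilt.py 23 26 29 32 35 40 45
python3 - <<'E'
from h import *
b=vision.grab_frame("scene"); cv2.imwrite("pics/t5.png",cv2.resize(b[80:280,220:430],None,fx=2.5,fy=2.5,interpolation=2))
E
```

```text
t 13.07 q [-0.62  0.52  0.53  1.66  0.17  1.02 -0.08] p [ 0.6173 -0.0248  0.2725] rot [179.98  22.87  99.69] F [ 0.4  0.4 -2.2] M [0.62 0.11 0.03] w 0.0223
23.0 slide [ 0.05  0.01 -0.03] turn [-0.1  -0.13 -0.29] rows 0.0
26.0 slide [ 0.38  0.   -0.4 ] turn [-0.11 -3.13 -0.28] rows 0.3
29.0 slide [ 0.73  0.   -0.75] turn [-0.12 -6.13 -0.28] rows 0.6
32.0 slide [ 1.11 -0.   -1.08] turn [-0.13 -9.13 -0.28] rows 0.9
35.0 slide [ 1.51 -0.   -1.39] turn [ -0.13 -12.13  -0.28] rows 1.1
40.0 slide [ 2.21 -0.01 -1.85] turn [ -0.15 -17.13  -0.27] rows 1.6
45.0 slide [ 2.97 -0.01 -2.25] turn [ -0.16 -22.13  -0.26] rows 2.1
```

View pics/t5.png

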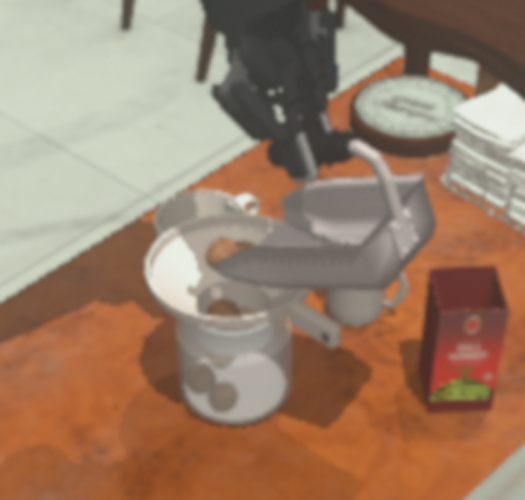

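It's working: two nuts lie in the jar at (200,378) and (222,396), another is in the neck at (222,308), and others are near the lip at (222,250). I carry on tilting slowly.

{"op": "arm_command", "data": {"gripper": [1.5,1.5,1.5,1.5,1.5], "slide": [[0.25,0,-0.27],[0.5,0,-0.52],[0.75,0,-0.77],[1.1,0,-1.08],[1.5,0,-1.4]], "turn": [[0,-2,0],[0,-4,0],[0,-6.5,0],[0,-9,0],[0,-12,0]]}}

```text
clock: 13.75
position: [0.614, -0.0047, 0.2797]
tool_rot: [3.141, 0.612, 1.741]
force: [0.3, 1.2, -2.8]
grip_width: 0.0226
```

{"op": "arm_command", "data": {"gripper": [1.5,1.5,1.5], "slide": [[0,0,0],[0,0,0],[0,0,0]], "turn": [[0,0,0],[0,0,0],[0,0,0]]}}

```text
clock: 14.12
position: [0.614, -0.0062, 0.2798]
tool_rot: [3.141, 0.608, 1.739]
force: [-0.9, 0.4, -2.0]
grip_width: 0.0222
```

```bash
python3 tilt.py 35 40 45 50 55 60 65
```

```text
t 14.12 q [-0.8   0.58  0.61  1.68  0.33  1.05 -0.27] p [ 0.614  -0.0062  0.2798] rot [179.96  34.85  99.64] F [-0.9  0.4 -2. ] M [ 0.91  0.18 -0.  ] w 0.0222
35.0 slide [0.05 0.   0.01] turn [-0.16 -0.15 -0.3 ] rows 0.0
40.0 slide [ 0.65 -0.   -0.59] turn [-0.18 -5.15 -0.29] rows 0.5
45.0 slide [ 1.31 -0.01 -1.14] turn [ -0.19 -10.15  -0.28] rows 0.9
50.0 slide [ 2.03 -0.01 -1.62] turn [ -0.2  -15.15  -0.27] rows 1.4
55.0 slide [ 2.73 -0.02 -2.15] turn [ -0.21 -20.15  -0.26] rows 1.9
60.0 slide [ 3.48 -0.02 -2.6 ] turn [ -0.23 -25.15  -0.26] rows 2.4
65.0 slide [ 4.35 -0.03 -3.04] turn [ -0.24 -30.15  -0.25] rows 2.8
```

{"op": "arm_command", "data": {"gripper": [1.5,1.5,1.5,1.5,1.5], "slide": [[0.6,0,-0.6],[1.3,0,-1.15],[2.0,0,-1.6],[2.7,0,-2.15],[2.7,0,-2.15]], "turn": [[0,-5,0],[0,-10,0],[0,-15,0],[0,-20,0],[0,-20,0]]}}

```text
clock: 14.75
position: [0.6081, 0.0298, 0.2805]
tool_rot: [-3.139, 0.958, 1.745]
force: [-0.7, -0.6, -3.2]
grip_width: 0.0226
```

```bash
python3 tilt.py 55 60 65 70 75
python3 - <<'E'
from h import *
b=vision.grab_frame("scene"); cv2.imwrite("pics/t6.png",cv2.resize(b[80:280,220:430],None,fx=2.8,fy=2.8,interpolation=2))
E
```

```text
t 14.75 q [-1.02  0.76  0.71  1.68  0.5   1.15 -0.5 ] p [0.6081 0.0298 0.2805] rot [-179.84   54.9    99.99] F [-0.7 -0.6 -3.2] M [ 1.38  0.22 -0.  ] w 0.0226
55.0 slide [-0.21 -0.05  0.07] turn [-0.17 -0.1  -0.01] rows 0.0
60.0 slide [ 0.33 -0.05 -0.61] turn [-0.17 -5.1   0.  ] rows 0.5
65.0 slide [ 1.   -0.05 -1.32] turn [-1.70e-01 -1.01e+01  1.00e-02] rows 0.9
70.0 slide [ 1.72 -0.05 -1.97] turn [ -0.17 -15.1    0.02] rows 1.4
75.0 slide [ 2.5  -0.05 -2.56] turn [-1.70e-01 -2.01e+01  2.00e-02] rows 1.9
```

View pics/t6.png

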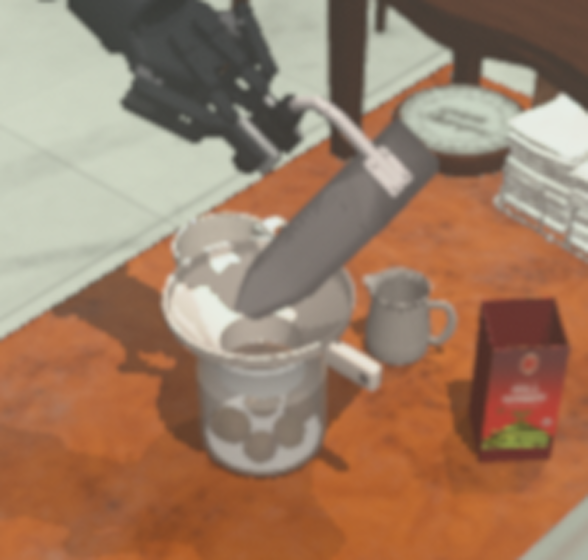

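The jar holds at least four nuts and none are spilled. I finish to about 72° and wait.

{"op": "arm_command", "data": {"gripper": [1.5,1.5,1.5,1.5,1.5], "slide": [[0.5,0,-0.7],[1.2,0,-1.4],[2.0,0,-2.2],[2.0,0,-2.2],[2.0,0,-2.2]], "turn": [[0,-5,0],[0,-10,0],[0,-17,0],[0,-17,0],[0,-17,0]]}}

```text
clock: 15.42
position: [0.6035, 0.0558, 0.279]
tool_rot: [3.137, 1.251, 1.734]
force: [-0.6, 0.5, -2.7]
grip_width: 0.0229
```

```bash
python3 tilt.py 72 50 25 0
```

```text
t 15.43 q [-1.12  0.96  0.77  1.65  0.59  1.26 -0.63] p [0.6035 0.0558 0.279 ] rot [179.74  71.7   99.34] F [-0.6  0.5 -2.7] M [1.54 0.24 0.01] w 0.0229
72.0 slide [ 0.33 -0.04 -0.25] turn [-0.37 -0.3  -0.21] rows 0.1
50.0 slide [-1.4  -0.01  3.44] turn [-0.32 21.7  -0.28] rows 2.0
25.0 slide [-1.98  0.02  7.59] turn [-0.26 46.7  -0.35] rows 4.4
0.0 slide [-0.8   0.04 11.67] turn [-0.19 71.7  -0.41] rows 6.7
```

{"op": "arm_command", "data": {"gripper": [1.5,1.5,1.5,1.5,1.5], "slide": [[0,0,0],[0,0,0],[-0.7,0,1.7],[-1.4,0,3.4],[-1.7,0,5]], "turn": [[0,0,0],[0,0,0],[0,10.5,0],[0,21,0],[0,31,0]]}}

```text
clock: 16.05
position: [0.6124, 0.0048, 0.2798]
tool_rot: [3.138, 0.707, 1.738]
force: [0.4, 0.1, -3.6]
grip_width: 0.0228
```

```bash
python3 tilt.py 40 30 20 10 0
python3 - <<'E'
from h import *
a=vision.grab_frame("scene"); cv2.imwrite("pics/s7.png",a)
E
```

```text
t 16.05 q [-0.87  0.62  0.64  1.68  0.39  1.07 -0.35] p [0.6124 0.0048 0.2798] rot [179.8   40.53  99.6 ] F [ 0.4  0.1 -3.6] M [ 1.15  0.23 -0.01] w 0.0228
40.0 slide [-0.26 -0.03  0.07] turn [-0.06  0.53 -0.3 ] rows 0.1
30.0 slide [-1.25 -0.02  1.43] turn [-0.03 10.53 -0.3 ] rows 1.0
20.0 slide [-1.94 -0.01  2.93] turn [-0.   20.53 -0.31] rows 1.9
10.0 slide [-2.51 -0.01  4.58] turn [ 3.000e-02  3.053e+01 -3.100e-01] rows 2.9
0.0 slide [-2.74 -0.01  6.26] turn [ 0.05 40.53 -0.31] rows 3.8
```

{"op": "arm_command", "data": {"gripper": [1.5,1.5,1.5,1.5,1.5], "slide": [[-1.2,0,1.4],[-1.9,0,2.9],[-2.5,0,4.6],[-2.7,0,6.2],[-2.7,0,6.2]], "turn": [[0,10,0],[0,20,0],[0,30,0],[0,40.5,0],[0,40.5,0]]}}

```text
clock: 16.73
position: [0.6217, -0.0609, 0.2497]
tool_rot: [3.141, 0.006, 1.732]
force: [-1.0, 0.9, -1.7]
grip_width: 0.0224
```

Run:
```python
from h import *
a=vision.grab_frame("scene"); cv2.imwrite("pics/s8.png",a); st()
cv2.imwrite("pics/t8.png",cv2.resize(a[110:270,230:410],None,fx=4,fy=3.7,interpolation=2))
go([.4565,-.0665,.25],down(10))
```

```text
t 16.77 q [-0.22  0.52  0.33  1.6  -0.18  1.05  0.32] p [ 0.6218 -0.059   0.2495] rot [-179.99    0.35   99.36] F [ 0.3 -0.3 -3.2] M [-0.03  0.08  0.02] w 0.0223
slide [  1.95 -16.43  -0.06] turn [ 0.27  0.28 89.36] rows 8.4
```

View pics/t8.png

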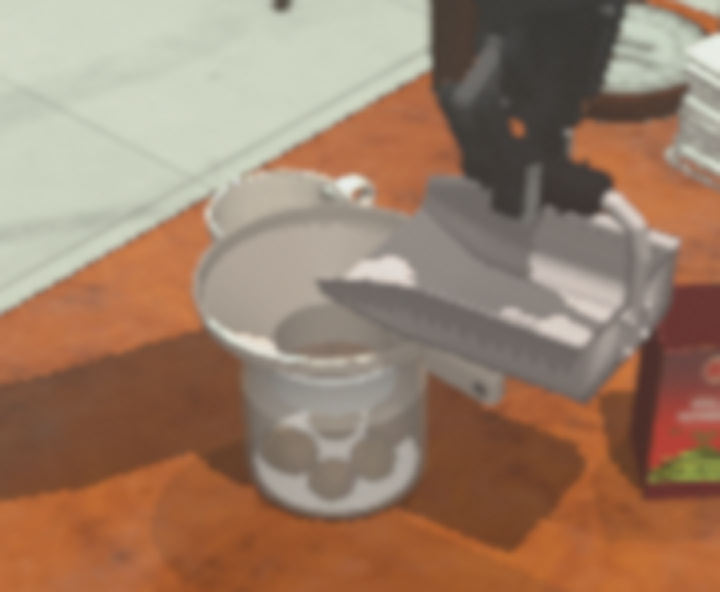

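The scoop is visibly empty and the funnel sits level, with nuts in the jar at (290,445), (335,475) and (380,455). Now I return the scoop to its old spot.

{"op": "arm_command", "data": {"gripper": [1.5,1.5,1.5,1.5,1.5], "slide": [[0.2,-1.5,0],[0.4,-3.3,0],[0.6,-5.2,0],[0.8,-7,0],[1,-8.5,0]], "turn": [[0,0,8],[0,0,18],[0,0,28],[0,0,38],[0,0,47]]}}

```text
clock: 17.4
position: [0.536, -0.0583, 0.2495]
tool_rot: [3.136, 0.005, 0.916]
force: [0.4, -0.9, -2.5]
grip_width: 0.0225
```

Run:
```python
from h import *
st();go([.4565,-.0665,.16],down(10))
```

```text
t 17.4 q [-0.42  0.41  0.56  1.83 -0.25  0.97 -0.41] p [ 0.536  -0.0583  0.2495] rot [179.7    0.31  52.5 ] F [ 0.4 -0.9 -2.5] M [ 0.03 -0.02  0.  ] w 0.0225
slide [-5.45 -5.86  8.95] turn [ 0.4   0.18 42.51] rows 4.0
```

{"op": "arm_command", "data": {"gripper": [1.5,1.5,1.5,1.5,1.5], "slide": [[-1.3,-1.4,0],[-2.7,-2.9,0],[-4.1,-4.4,0.5],[-5.2,-5.6,2.5],[-5.45,-5.9,5]], "turn": [[0.1,0,9.5],[0.2,0,19.5],[0.3,0.1,29.5],[0.4,0.2,39],[0.4,0.2,42.5]]}}

```text
clock: 18.02
position: [0.4563, -0.0661, 0.1993]
tool_rot: [-3.141, -0.001, 0.177]
force: [1.6, 0.9, -3.1]
grip_width: 0.0226
```

Run:
```python
from h import *
st();go([.4565,-.0665,.081],down(10))
```

```text
t 18.02 q [-0.55  0.39  0.73  2.08 -0.36  0.8  -1.  ] p [ 0.4563 -0.0661  0.1993] rot [-1.7996e+02 -8.0000e-02  1.0130e+01] F [ 1.6  0.9 -3.1] M [ 0.04 -0.08 -0.05] w 0.0226
slide [-1.000e-02  5.000e-02  1.183e+01] turn [-0.04 -0.08  0.13] rows 1.9
```

{"op": "arm_command", "data": {"gripper": [1.5,1.5,1.5,1.5,1.5], "slide": [[0,0,3.5],[0,0,7.5],[0,0,10.5],[0,0,11.4],[0,0,11.4]], "turn": [[0,0,0],[0,0,0],[0,0,0],[0,0,0],[0,0,0]]}}

```text
clock: 18.65
position: [0.4572, -0.0668, 0.0857]
tool_rot: [-3.141, -0.001, 0.179]
force: [0.4, -1.5, -2.5]
grip_width: 0.0224
```

{"op": "arm_command", "data": {"gripper": [1.5,1.5,1.5], "slide": [[0,0,0.2],[0,0,0.4],[0,0,0.4]], "turn": [[0,0,0],[0,0,0],[0,0,0]]}}

```text
clock: 19.02
position: [0.4573, -0.0669, 0.0815]
tool_rot: [-3.141, -0.001, 0.178]
force: [0.1, -0.3, -2.8]
grip_width: 0.0224
```

Run:
```python
from h import *
st()
```

```text
t 19.02 q [-0.37  0.59  0.52  2.16 -0.58  0.53 -0.81] p [ 0.4573 -0.0669  0.0815] rot [-1.7994e+02 -7.0000e-02  1.0220e+01] F [ 0.1 -0.3 -2.8] M [ 0.05 -0.01 -0.03] w 0.0224
```

{"op": "arm_command", "data": {"gripper": [1.5,1.5,3.5,8.5,8.5], "slide": [[0,0,0.15],[0,0,0.15],[0,0,0.15],[0,0,0.15],[0,0,0.15]], "turn": [[0,0,0],[0,0,0],[0,0,0],[0,0,0],[0,0,0]]}}

```text
clock: 19.65
position: [0.4571, -0.067, 0.0798]
tool_rot: [-3.141, -0.001, 0.178]
force: [0.0, 0.3, 0.9]
grip_width: 0.0699
```

{"op": "arm_command", "data": {"gripper": [8.5,8.5,8.5,8.5,8.5], "slide": [[0,0,0],[0,0,-2.5],[0,0,-7],[0,0,-12],[0,0,-17]], "turn": [[0,0,0],[0,0,0],[0,0,0],[0,0,0],[0,0,0]]}}

```text
clock: 20.27
position: [0.4567, -0.0673, 0.2513]
tool_rot: [-3.141, -0.0, 0.178]
force: [0.9, 0.1, 0.4]
grip_width: 0.085
```

Run:
```python
from h import *
st();go([.33,-.33,.27],down(-20))
```

```text
t 20.27 q [-0.63  0.31  0.81  2.02 -0.29  0.92 -1.06] p [ 0.4567 -0.0673  0.2513] rot [-1.7995e+02 -3.0000e-02  1.0200e+01] F [0.9 0.1 0.4] M [ 0.03 -0.02  0.04] w 0.085
slide [-17.12  23.6   -1.9 ] turn [-5.00e-02 -1.00e-02  3.02e+01] rows 4.7
```

Scoop released. I move the arm aside to clear the top view for the final check.

{"op": "arm_command", "data": {"gripper": [8.5,8.5,8.5,8.5,8.5], "slide": [[-3,4.5,-1],[-6.5,9.3,-2],[-10,14,-2],[-13.5,19,-2],[-17,23.5,-2]], "turn": [[0,0,6],[0,0,12],[0,0,18],[0,0,24],[0,0,30]]}}

```text
clock: 20.9
position: [0.3305, -0.3302, 0.2696]
tool_rot: [-3.14, -0.001, -0.348]
force: [1.9, 0.2, -0.5]
grip_width: 0.0849
```

Run:
```python
from h import *
a=vision.grab_frame("top"); b=vision.grab_frame("scene"); cv2.imwrite("pics/top9.png",a); cv2.imwrite("pics/scene9.png",b); st()
t=cv2.resize(a[110:370,150:410],(400,400),interpolation=2); j=cv2.resize(a[175:285,230:340],(400,200*2),interpolation=2)
u=cv2.resize(b[150:330,220:400],(400,400)) 
v=cv2.resize(b[175:265,270:360],(400,400),interpolation=2)
cv2.imwrite("pics/t9.png",cv2.resize(np.vstack([np.hstack([t,j]),np.hstack([u,v])]),(600,600)))
a0=cv2.imread("pics/top0.png")
for n,(x0,y0,x1,y1) in dict(mug=(160,115,230,200),creamer=(262,112,322,165),tea=(335,112,405,188),scoop=(300,255,395,362)).items(): print(n,cv2.absdiff(a,a0)[y0:y1,x0:x1].mean().round(1), np.round(cv2.phaseCorrelate(cv2.cvtColor(a0,6)[y0:y1,x0:x1].astype(float),cv2.cvtColor(a,6)[y0:y1,x0:x1].astype(float))[0],2))
```

```text
t 21.0 q [-0.1   0.35  1.    1.98 -0.35  0.99 -0.87] p [ 0.3277 -0.3333  0.2698] rot [ 1.7996e+02 -3.0000e-02 -2.0420e+01] F [0.9 1.1 0.4] M [ 0.06 -0.02 -0.02] w 0.0847
mug 3.8 [-0.01  0.02]
creamer 4.4 [ 0.07 -0.09]
tea 3.8 [ 0.01 -0.01]
scoop 16.4 [1.08 0.17]
```

View pics/t9.png

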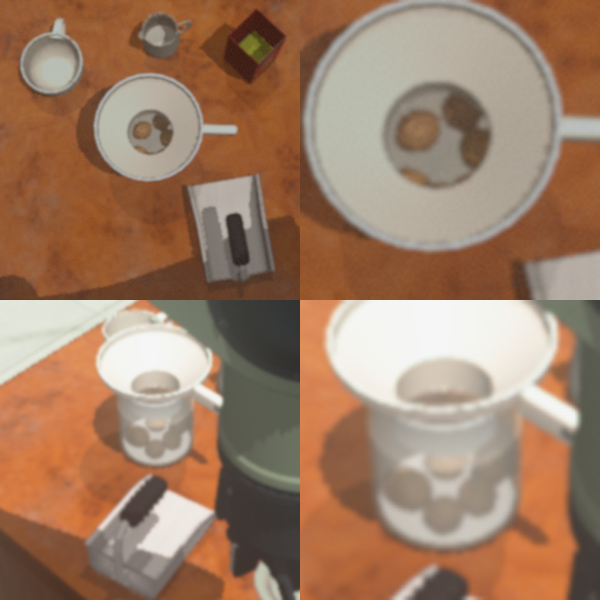

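The last view shows four nuts through the neck, in the jar, at (418,130), (463,108), (475,145) and (418,178). The side view shows the ring of nuts at (407,490), (443,515), (483,485) and (445,462). The scoop is upright and empty, and the bystanders have not shifted. One numeric check remains: stray nuts on the worktop and the funnel's level.

Run:
```python
from h import *
a=cv2.imread("pics/top9.png"); a0=cv2.imread("pics/top0.png")
hsv=cv2.cvtColor(a,cv2.COLOR_BGR2HSV)
d=cv2.absdiff(a,a0).max(2); d[:, :135]=0; d[370:]=0
m=cv2.morphologyEx((d>45).astype(np.uint8),cv2.MORPH_OPEN,np.ones((5,5)))
n,l,s,c=cv2.connectedComponentsWithStats(m)
for k in range(1,n): print("changed",s[k],c[k].round())
low=((hsv[...,1]<90)&(hsv[...,2]>70)).astype(np.uint8); q=np.zeros_like(low); q[165:275,220:332]=low[165:275,220:332]
cc=max(cv2.findContours(q,0,1)[0],key=cv2.contourArea)[:,0]; P=plane("top",cc,.150); ctr,R=fitc(P)
for _ in range(8):
    r=np.linalg.norm(P[:,:2]-ctr,axis=1); k=P[abs(r-R)<.006]; ctr,R=fitc(k)
print("rim",ctr,R)
r=np.linalg.norm(P[:,:2]-ctr,axis=1); k=P[abs(r-R)<.006]; th=np.arctan2(*(k[:,:2]-ctr).T[::-1]); print("resid mm",(1000*np.std(np.linalg.norm(k[:,:2]-ctr,axis=1)-R)).round(2))
# scene rim: same circle expected at .152 if level
b=cv2.imread("pics/scene9.png"); hb=cv2.cvtColor(b,cv2.COLOR_BGR2HSV); w=((hb[...,1]<70)&(hb[...,2]>120)).astype(np.uint8)
ang=np.linspace(0,2*np.pi,12,endpoint=False); C=np.c_[.6035+.073*np.cos(ang),.0535+.073*np.sin(ang),np.full(12,.152)]
o,dd=None,None
for t,pt in zip(ang,proj("scene",C)):
    c0=proj("scene",[[.6035,.0535,.152]])[0]; u=(pt-c0)/np.linalg.norm(pt-c0); prof=[int(w[int(round(p[1])),int(round(p[0]))]) for p in (pt+u*e for e in np.arange(-6,7))]
    print(round(np.degrees(t)),pt.round(),''.join(map(str,prof)))
# brown nut pixels in the jar, scene and neck
```

```text
changed [ 231  173  125   95 5319] [280. 215.]
changed [283 210  16  25 224] [291. 221.]
changed [ 148  268  109   90 5522] [193. 311.]
changed [351 288  16  14 140] [359. 294.]
changed [331 293  15  16 202] [338. 301.]
changed [332 312  13  16 173] [338. 319.]
changed [339 332   9  13  75] [343. 338.]
changed [357 357   6   6  36] [360. 360.]
rim [0.60491591 0.05486271] 0.07350013199731845
resid mm 0.78
0 [336. 169.] 1111111111111
30 [320. 164.] 1111111111111
60 [303. 165.] 1111111111111
90 [288. 170.] 1111111111111
120 [279. 180.] 1111111000000
150 [279. 191.] 1111111000000
180 [288. 201.] 1111111110000
210 [304. 207.] 1111111111111
240 [323. 206.] 1111111111111
270 [339. 199.] 1111111101000
300 [347. 189.] 1111110000000
330 [346. 178.] 1111111111000
```

```bash
python3 -c "
from workcell import job_done; print(job_done())"
```

```text
the job is handed in; nothing more can be done
None
```

I set the funnel neck-down in the jar, poured the walnuts through it from the scoop by its handle, and stood the scoop back upright at its old spot. The job was handed in at about 21 s of the 61 s allowed.

**Last checks:**
- **Funnel:** its rim fits a level circle at the seated height in the top view (R 73.5 mm, 0.8 mm scatter) and matches the side view. It is centred within 2 mm of the jar as first measured.
- **Scoop:** it is empty and upright, about 1 pixel from where it started.
- **Cup, milk jug and tea box:** all within 0.1 pixel of their first position.
- **Walnuts:** comparing the worktop before and after shows no stray nut, and no nut shows in the funnel or scoop. I could see only four in the jar from above; the other two are inferred to be under the funnel's cone, not counted directly.

The wrist force on release and the seating heights agreed with the sizes given, and no check failed or disagreed.

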